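# Set the grinder speed and start it

### The arm

A 6-joint arm with a two-finger parallel gripper is mounted at the origin on a cart in front of the work surface, level with it; the furniture and walls round the work are solid. World frame = base frame: x ahead of the robot, y to its left, z up, the work surface at z = 0. Lengths are in m, angles in rad, forces in N, time in s.
With the tool pointing down it reaches from about 0.3 to 0.875 m from the base axis. Payload 6.4 kg.
Tool frame: the origin (TCP) lies between the finger pads; the fingertips stand ctrl.tip_extent ahead of it and the grasp point (between the pads) is the TCP (ctrl.tip_extent is the distance from the TCP to the fingertips, in m); z points along the fingers, y is the line along which they close (so a half turn about z gives the same grasp; the last joint's range is limited). The gripper opens to 85 mm and grips with 20 to 120 N. Pads are 22 mm wide; open, the fingers measure 114 mm over their backs; the gripper's body (76 mm by 85 mm) begins 54 mm behind the grasp point. The pads swing forward as they close: fully open they stand 13 mm farther back than shut.
Start: joints at [-1.45, 0.181, 1.607, -0, 1.354, -0.206], TCP at [0.185, -0.545, 0.25] pointing down, gripper open.
Joint ranges: [-2.99, 2.99], [-0.89, 2.07], [0.3, 2.58], [-1.14, 4.28], [0, 2.63], [-3.12, 3.12]. Speed limits (rad/s): [2.57, 2.57, 3.01, 3.14, 3.14, 3.14].

### API

Orientations are given as a unit quaternion [w, x, y, z].
In Python, from bench import ctrl gives the robot as it stands.
- The arm moves only by the tool send_rows, never from a script. Its arguments are lists of equal length, an entry for each row: "dr": the turn, a rotation vector about the tool's x, y, z in units of 6 degrees (1.0 is 6 degrees), a list of three; "xyz": the shift along the tool's x, y, z in cm, a list of three; "jaw": the opening in per cent of the stroke, from 0 (shut) to 100 (fully open). In form: {"dr": [[wx, wy, wz], ...], "xyz": [[dx, dy, dz], ...], "jaw": [jaw, ...]}. A call has exactly 8 rows; each row is the pose to reach, as a shift and turn from the pose commanded when the call began, along the tool's axes at that moment; what a row does not reach only later rows make up. A row lasts 1/8 s, in which the tool goes at most 62.5 mm and 10.7 degrees, less where a joint would pass 70% of its speed; a pose out of reach is approached as far as the arm can. A call with a gripper value outside its range is refused whole. The fingers move at their own pace and stop on an object; the grip force is fixed at half the most. Time passes only in rows, so rows that repeat a pose let the fingers close, or fill a call up. It gives the time, the measured TCP pose, the force, the opening and the grip force at its end, in the units of the state.
- ctrl.get_obs(): the state, without advancing time (a new reading comes with each control period).
- ctrl.camera(name): name is "scene" or "side" or "wrist"; returns the picture (480x640x3 uint8, red, green, blue); there is no depth.
- ctrl.calibration(name): a dict with "camera_matrix" (3x3 intrinsics, pixels), "world_from_camera" (4x4, takes a point from camera to world coordinates). Camera axes: x right, y up, looking along -z (the intrinsics and any distortion apply to the point x, -y, -z); pixel columns grow to the right and rows downward; lengths in m; the calibration is good to about 2 mm. A picture is of the moment at which its call begins: read the wrist's pose just before it. calibration takes no time and is no camera call; for the wrist camera it gives the pose at the moment of the call.
- ctrl.hand_in(): hands the job in; it is judged then, once.
The state is a dict: "time_s": time; "q": joint angles; "dq": joint speeds; "joint_efforts": joint torques, N m; "eef_pos": TCP position; "eef_rot": TCP orientation; "wrist_force": force on the tool from outside, world axes, zero at the start; "torque": the same for the moment, N m; "opening": opening from 0.0 (shut) to 1.0 (fully open); "grasp_force": force on a finger pad.
Only numpy, scipy, OpenCV 4.12 (cv2) and the standard library are available. Lean on these libraries where they do the work, as an engineer would, in place of code of your own. Each camera call takes 0.05 s, during which the arm holds its last target. There are 200 camera calls.

### The job

Set the speed controller for the grinder: with a fingertip, push the selector lever round, click by click, to the four-dot position, never letting it go on past four dots. Then, with the selector resting at four, press the small start button on the push-button station fully down and let it go. Do not pinch the lever between the fingers, do not press the mushroom stop button, and leave the loose things on the bench where they are.

Things in the scene. Friction and masses are not known exactly. Their poses are not given: they have to be found in the camera images.
- controller: Speed controller: grey box fixed to the bench, 60 mm high, z up. Origin on the bench straight below the selector's axis; the box spans -50 to +100 mm along its own x, -100 to +100 along y. On its flat top, 57 to 89 mm from the axis, six white marks: a cross bar (off), then 1, 2, 3, 4, 5 dots, clockwise from above.
- selector_axis (a point): Point on the selector's vertical axis at the height of the controller's top face (60 mm above the bench). Its axes are those of the controller.
- selector (a joint): Selector angle (rad), clockwise from above. Detents pi/6 apart: 0 off, 0.524 one dot ... 2.094 four, 2.618 five. In the controller's frame the lever points at angle 1.309 - value from +x towards +y. It springs back until half-way to the next detent (5 to 7 N at 42 mm radius, most at a quarter-way), then snaps on into it and stays. Starts at off, one or two dots.
- pointer_tip (a point): Outer end of the lever, 58 mm from the axis, 22 mm above the controller's top; x points outward. The lever is a black upright bar, 14 mm wide, white line on top, from a hub (17 mm radius, 36 mm high) out to 58 mm; its sides stand 9 to 33 mm above the controller's top. Under it turns a disc of 30 mm radius, 6 mm thick, sloping up to 10 mm at the hub.
- station: Push-button station: painted grey box fixed to the bench, 70 (x) x 150 (y) x 45 mm high; origin at the centre of its underside, z up. It may stand at any yaw. Two buttons on top: the small start button at y = +40 mm and the larger mushroom stop button at y = -40 mm in its own frame.
- start_button (a joint): Travel of the start button in m: 0 = up, 0.006 = fully down. Spring: 2 N to begin, 5 N fully down; it comes back up by itself.
- start_top (a point): Centre of the top of the start button: plain black cylinder 22 mm across in a steel collar; its top stands 63 mm above the bench, 13 mm above the collar.
- stop_button (a joint): Travel of the stop button in m: 0 = up, 0.006 = fully down.
- stop_top (a point): Centre of the top of the stop button: black mushroom head 42 mm across, top 69 mm above the bench. Not to be pressed.
- rivet_tin: Blue and white tin, 61 mm across, 37 mm high, loose, between the two boxes; origin under its centre. Leave it.
- bearing_a: Ball bearing lying flat, 72 mm across, 18 mm high, loose; origin under its centre. Leave it.
- release_bearing: Clutch release bearing with two ears, 66 x 102 x 42 mm, loose; origin under its centre. Leave it.
- bolt_c: Dark hexagon bolt lying down, 69 mm long, 26 mm high, loose; origin under its centre. Leave it.
- marker: White marker pen with a red cap lying down, 127 mm long, 17 mm thick, loose; origin under its centre. Leave it.
- screwdriver_b: Screwdriver with a yellow handle lying down, 181 mm long, 30 mm high, loose; origin under its centre. Leave it.
There are look-alikes about, which are no part of the job. What is shaped like the bearing_a but green is not meant.

How it is judged:
By the outcome, as a careful person would: the job done as asked, in the order asked, and still so for the second after the job is handed in, with the robot touching nothing.
It also fails if it takes over 45 s, if anything falls off the work surface, if the arm or the gripper's body presses on something with over 40 N, if the wrist force passes 120 N, or if a joint passes its speed limit or range.

## Working session

There is one attempt and no reset: what is moved stays moved. The work goes in short steps, Python scripts to look and compute and a tool call to move; the robot and the scene stay as the last step left them, time stands still between calls to the robot, and variables do not carry over. Pictures are saved under pics/ and viewed, at most 10 in all, crops included, and the job is handed in when it is done.

Besides the shell and the picture viewer there is one more tool, called after "Request:" as a command line: name --argument value ..., lists and objects as JSON in quotes. send_rows: Moves the arm, as the interface text tells. Its arguments: {"type":"object","properties":{"dr":{"type":"array","items":{"type":"array","items":{"type":"number"}}},"xyz":{"type":"array","items":{"type":"array","items":{"type":"number"}}},"jaw":{"type":"array","items":{"type":"number"}}},"required":["dr","xyz","jaw"]}

```bash
mkdir -p pics; ls
python3 - <<'E'
from bench import ctrl
import cv2
o=ctrl.get_obs();print(o['time_s'],o['eef_pos'],o['eef_rot'],o['opening'],ctrl.tip_extent)
for n in("scene","side"):
    im=ctrl.camera(n);cv2.imwrite(f'pics/{n}0.png',im[:,:,::-1]);c=ctrl.calibration(n);print(c['camera_matrix'],c['world_from_camera'],c.keys())
E
```

```text
pics
0.0 [ 0.18453766 -0.54403771  0.24938881] [-8.68952138e-04  9.86680090e-01  1.62670349e-01  4.17880352e-05] 1.0020512494932958 0.019
[[444.74414655   0.         332.06036989]
 [  0.         444.74414655 238.88770632]
 [  0.           0.           1.        ]] [[-0.78445058  0.45251708 -0.42410562  0.00363843]
 [-0.6199848  -0.58982305  0.51742402  0.56852256]
 [-0.01600406  0.66883262  0.74324074  0.96589312]
 [ 0.          0.          0.          1.        ]] dict_keys(['camera_matrix', 'world_from_camera'])
[[602.51953617   0.         321.49685546]
 [  0.         602.51953617 246.00789776]
 [  0.           0.           1.        ]] [[ 0.98641883  0.09901605 -0.13104851  0.32707297]
 [-0.16424423  0.6010096  -0.78218367 -1.12995339]
 [ 0.00131267  0.79308466  0.60911     0.93932424]
 [ 0.          0.          0.          1.        ]] dict_keys(['camera_matrix', 'world_from_camera'])
```

View pics/scene0.png

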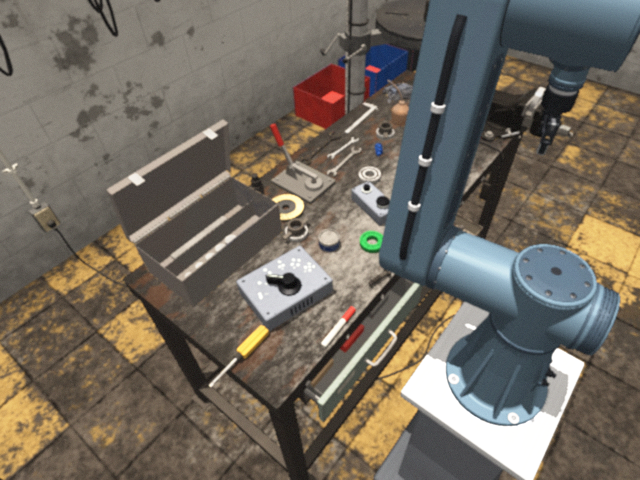

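View pics/side0.png

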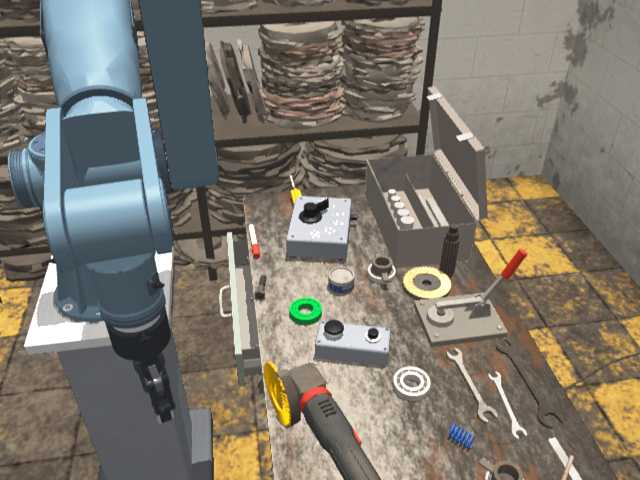

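The scene view shows the controller at about (287,285) and the station at (372,200). The side view has the hub at (311,212), the stop at (334,327) and the start at (373,334). I'll zoom in on both for exact pixels.

Run:
```python
import cv2,numpy as np
a=cv2.imread('pics/scene0.png');b=cv2.imread('pics/side0.png')
f=lambda im,x,y,w,h,s:cv2.resize(im[y:y+h,x:x+w],None,fx=s,fy=s,interpolation=cv2.INTER_CUBIC)
L=np.vstack([f(a,232,240,110,90,3.6364)[:300,:400],f(a,340,172,110,82,3.6364)[:298,:400]])
R=np.vstack([f(b,280,185,80,60,5),f(b,310,312,80,60,5)])[:598]
L=L[:598];cv2.imwrite('pics/z.png',np.hstack([L,R[:len(L)]]));print(L.shape,R.shape)
```

```text
(598, 400, 3) (598, 400, 3)
```

View pics/z.png

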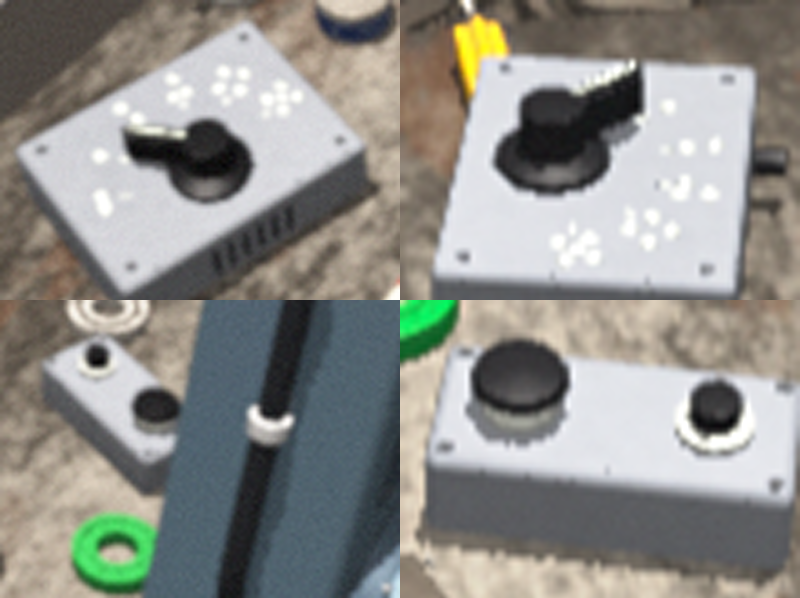

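The crops show the controller corners, hub, lever and six marks (the off bar and one dot are visible in the scene view). They also show the small start button at side (373,331) and the mushroom at (334,326). Next I'll cast rays to get positions.

```bash
cat > h.py <<'E'
from bench import ctrl
import numpy as np
from scipy.spatial.transform import Rotation as R
def ray(n,p,z,c=None):
    c=c or ctrl.calibration(n);K=c['camera_matrix'];T=c['world_from_camera']
    d=np.linalg.inv(K)@[p[0],p[1],1];d=T[:3,:3]@(d*[1,-1,-1]);o=T[:3,3]
    return o+d*(z-o[2])/d[2]
E
python3 - <<'E'
from h import *
np.set_printoptions(precision=4,suppress=True)
A=lambda x,y:(232+x/3.6364,240+y/3.6364);A2=lambda x,y:(340+x/3.6364,172+(y-300)/3.6364)
B=lambda x,y:(280+(x-400)/5,185+y/5);B2=lambda x,y:(310+(x-400)/5,312+(y-300)/5)
for n,f,ps in(("scene",A,[(207,130,.096),(18,150,.06),(250,20,.06),(367,155,.06),(122,297,.06),(130,132,.093),(103,202,.06),(122,107,.06),(178,90,.06),(230,85,.06),(280,98,.06)]),
 ("side",B,[(552,103,.096),(484,58,.06),(755,68,.06),(738,293,.06),(432,278,.06),(635,68,.093),(698,147,.06),(690,188,.06),(650,228,.06),(575,245,.06)]),
 ("scene",A2,[(97,350,.063),(155,402,.069)]),("side",B2,[(716,393,.063),(520,368,.069)])):
    print(n)
    for x,y,z in ps: print((x,y),ray(n,f(x,y),z)[:2])
E
```

```text
scene
(207, 130) [0.5086 0.1228]
(18, 150) [0.6223 0.198 ]
(250, 20) [0.5729 0.0084]
(367, 155) [0.427  0.0528]
(122, 297) [0.4822 0.2389]
(130, 132) [0.5505 0.1545]
(103, 202) [0.5444 0.1931]
(122, 107) [0.5913 0.1261]
(178, 90) [0.5701 0.0903]
(230, 85) [0.5435 0.0641]
(280, 98) [0.5073 0.0512]
side
(552, 103) [0.5084 0.1223]
(484, 58) [0.4866 0.2246]
(755, 68) [0.6281 0.1914]
(738, 293) [ 0.5799 -0.0016]
(432, 278) [0.4358 0.0343]
(635, 68) [0.556  0.1518]
(698, 147) [0.5841 0.1233]
(690, 188) [0.5733 0.0881]
(650, 228) [0.5474 0.0576]
(575, 245) [0.5085 0.0497]
scene
(97, 350) [ 0.5703 -0.2958]
(155, 402) [ 0.4927 -0.2667]
side
(716, 393) [ 0.5726 -0.2982]
(520, 368) [ 0.4959 -0.2773]
```

The two views agree:
- Hub at (0.508, 0.122), with the controller yaw about -14.3°.
- The lever points to one dot (world angle about 31°), so four dots is at -59°.
- Start button at (0.571, -0.297).

I'll write a helper for the moves.

```bash
cat >> h.py <<'E'
HUB=np.array([.5085,.1225])
def rel(p,yaw,o=None):
    "xyz cm and dr (6deg) from the present pose to TCP p, pointing down, tool x at world yaw deg"
    o=o or ctrl.get_obs();w,x,y,z=o['eef_rot'];R0=R.from_quat([x,y,z,w])
    R1=R.from_euler('z',yaw,degrees=True)*R.from_euler('x',180,degrees=True)
    return np.round(R0.inv().apply(np.array(p)-o['eef_pos'])*100,2),np.round((R0.inv()*R1).as_rotvec(degrees=True)/6,2)
def push(th,perp,r=.046,z=.095):
    "TCP beside lever at world angle th, perp m on its ccw side"
    u=np.array([np.cos(np.radians(th)),np.sin(np.radians(th))]);n=np.array([-u[1],u[0]])
    return [*(HUB+r*u+perp*n),z],th+90
E
python3 -c "
from h import *
print(rel(*push(31,.034,z=.17)),push(31,.034))"
```

```text
(array([ 55.85, -57.02,   8.05]), array([-1.000e-02, -2.000e-02, -1.705e+01])) ([np.float64(0.5304184012853552), np.float64(0.1753354396697343), 0.095], 121)
```

Request:
send_rows --dr '[[0, 0, -1], [0, 0, -2], [0, 0, -3.2], [0, 0, -4.4], [0, 0, -5.6], [0, 0, -6.8], [0, 0, -8], [0, 0, -9]]' --xyz '[[3, -3, 0], [6.5, -6.5, 0], [10, -10, 0], [14, -14, 0], [18, -18, 0], [22, -22, 0], [26, -26, 0], [30, -30, 0]]' --jaw '[0, 0, 0, 0, 0, 0, 0, 0]'

```text
time_s: 1.1
eef_pos: [0.3727, -0.1624, 0.2502]
eef_rot: [0.0, 0.804, 0.594, 0.0]
wrist_force: [0.0, 0.2, -0.1]
opening: 0.002
grasp_force: 0.0
```

```bash
python3 -c "
from h import *
o=ctrl.get_obs();print(o['time_s'],o['eef_pos'],o['opening'],o['q'])
print(rel(*push(31,.034,z=.17)))"
```

```text
1.1 [ 0.37274792 -0.16238688  0.25021051] 0.0015400621485948166 [-7.04869691e-01 -2.21736536e-01  2.00229965e+00  9.14802060e-05
  1.36073189e+00 -4.06522248e-01]
(array([36.92,  5.14,  8.02]), array([ 0.  ,  0.  , -8.02]))
```

Request:
send_rows --dr '[[0, 0, -1], [0, 0, -2.4], [0, 0, -3.8], [0, 0, -5.2], [0, 0, -6.6], [0, 0, -8], [0, 0, -8], [0, 0, -8]]' --xyz '[[4, 0.6, 0], [9.5, 1.3, 0], [15, 2.1, 1], [20.5, 2.9, 3], [26, 3.6, 5], [31.5, 4.4, 7], [36.9, 5.1, 8], [36.9, 5.1, 8]]' --jaw '[0, 0, 0, 0, 0, 0, 0, 0]'

```text
time_s: 2.1
eef_pos: [0.5303, 0.176, 0.1683]
eef_rot: [-0.001, 0.493, 0.87, -0.001]
wrist_force: [0.1, 0.2, -0.3]
opening: -0.002
grasp_force: 0.0
```

Run:
```python
from h import *
import cv2
a=ctrl.camera('wrist');cv2.imwrite('pics/w1.png',a[:,:,::-1]);c=ctrl.calibration('wrist')
o=ctrl.get_obs();print(o['time_s'],o['eef_pos'],o['eef_rot'],o['wrist_force'])
T=np.linalg.inv(c['world_from_camera']);np.savez('w1.npz',**c)
for p in([*HUB,.096],[*push(31,0,.058)[0][:2],.093],push(31,.034,z=.076)[0]):
    v=(T@[*p,1])[:3]*[1,-1,-1];v=c['camera_matrix']@v;print(v[:2]/v[2])
print(rel(*push(31,.034,z=.095)))
```

```text
2.15 [0.53001345 0.17446893 0.16890702] [-1.05384521e-03  4.93191177e-01  8.69919941e-01 -8.05191908e-04] [-0.37451072 -0.33150472 -0.73510682]
[247.74531641 309.86918293]
[338.84117792 307.68429109]
[320.16306259 249.36930296]
(array([0.05, 0.1 , 7.39]), array([-0.02, -0.01, -0.02]))
```

View pics/w1.png

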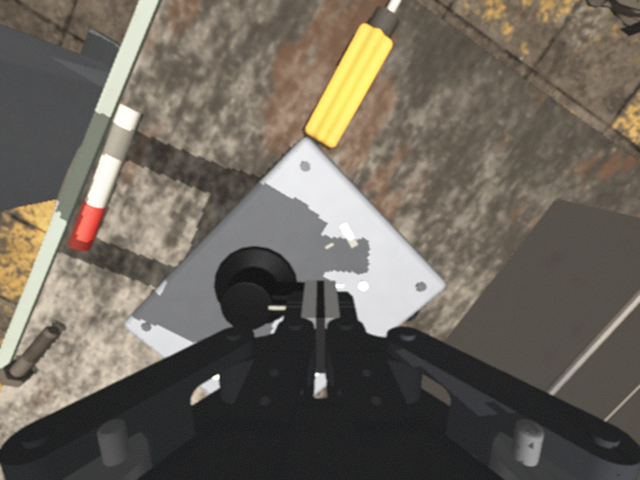

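The wrist view shows the hub at (247,308), within 2 px of the prediction. The lever points horizontally right, between the finger and the marks, which fits one dot at 31°. I'll descend beside it.

Request:
send_rows --dr '[[0, 0, 0], [0, 0, 0], [0, 0, 0], [0, 0, 0], [0, 0, 0], [0, 0, 0], [0, 0, 0], [0, 0, 0]]' --xyz '[[0, 0.1, 1.5], [0, 0.1, 3], [0, 0.1, 4.5], [0, 0.1, 5.5], [0, 0.1, 6.2], [0, 0.1, 6.8], [0, 0.1, 7.4], [0, 0.1, 7.4]]' --jaw '[0, 0, 0, 0, 0, 0, 0, 0]'

```text
time_s: 3.15
eef_pos: [0.5313, 0.1736, 0.0959]
eef_rot: [-0.0, 0.494, 0.869, -0.0]
wrist_force: [0.1, 0.3, -0.1]
opening: 0.001
grasp_force: 0.0
```

Run:
```python
from h import *
o=ctrl.get_obs();print(o['eef_pos'],o['wrist_force'])
# contact perp 18 mm; rows by lever angle
for th in (31,26,21,16,13,10,7,4): print(th,*rel(*push(th,.018),o))
```

```text
[0.53131405 0.17358248 0.09588161] [ 0.09471598  0.33636732 -0.11120454]
31 [-1.4   0.02  0.09] [-0.01 -0.   -0.05]
26 [-1.81  0.16  0.09] [-0.01 -0.    0.79]
21 [-2.23  0.27  0.09] [-0.01 -0.    1.62]
16 [-2.65  0.34  0.09] [-0.01 -0.    2.45]
13 [-2.91  0.36  0.09] [-0.01 -0.    2.95]
10 [-3.17  0.37  0.09] [-0.01 -0.    3.45]
7 [-3.43  0.36  0.09] [-0.01 -0.    3.95]
4 [-3.69  0.35  0.09] [-0.01 -0.    4.45]
```

Request:
send_rows --dr '[[0, 0, 0], [0, 0, 0], [0, 0, 0.8], [0, 0, 1.6], [0, 0, 2], [0, 0, 2.4], [0, 0, 2.7], [0, 0, 2.9]]' --xyz '[[-0.7, 0, 0.1], [-1.4, 0, 0.1], [-1.8, 0.2, 0.1], [-2.2, 0.3, 0.1], [-2.4, 0.3, 0.1], [-2.6, 0.3, 0.1], [-2.8, 0.3, 0.1], [-2.9, 0.4, 0.1]]' --jaw '[0, 0, 0, 0, 0, 0, 0, 0]'

```text
time_s: 4.15
eef_pos: [0.5501, 0.1503, 0.0954]
eef_rot: [0.0, 0.621, 0.784, 0.0]
wrist_force: [-0.1, 0.3, 0.1]
opening: 0.001
grasp_force: 0.0
```

```bash
cat > look.py <<'E'
from h import *
import cv2,sys
o=ctrl.get_obs();print(o['time_s'],o['eef_pos'],o['wrist_force'])
for n in sys.argv[1:2]:
    a=ctrl.camera('side')[170:250,270:370,::-1];b=ctrl.camera('scene')[235:335,225:345,::-1]
    cv2.imwrite(n,np.hstack([cv2.resize(a,(400,320),interpolation=2),cv2.resize(b,(384,320),interpolation=2)]))
E
python3 look.py pics/c1.png; python3 -c "
from h import *
o=ctrl.get_obs()
for th in (10,5,0,-5,-10,-13,-15,-17): print(th,*rel(*push(th,.018),o))"
```

```text
4.15 [0.55010188 0.15031499 0.09543126] [-0.13641352  0.30503803  0.09381536]
10 [-0.23  0.    0.04] [0.   0.   0.55]
5 [-0.65  0.12  0.04] [0.   0.   1.38]
0 [-1.07  0.2   0.04] [0.   0.   2.22]
-5 [-1.5   0.24  0.04] [0.   0.   3.05]
-10 [-1.93  0.25  0.04] [ 0.   -0.    3.88]
-13 [-2.19  0.23  0.04] [ 0.   -0.    4.38]
-15 [-2.36  0.21  0.04] [ 0.   -0.    4.72]
-17 [-2.53  0.19  0.04] [ 0.   -0.    5.05]
```

View pics/c1.png

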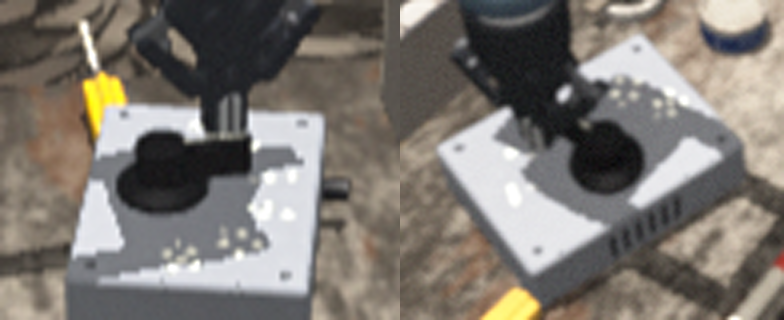

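The side view shows the lever has swung from up-right to horizontal, toward two dots, and the contact force is zero, so it clicked. Next is the click to three.

Request:
send_rows --dr '[[0, 0, 1.4], [0, 0, 2.2], [0, 0, 3], [0, 0, 3.5], [0, 0, 3.9], [0, 0, 4.4], [0, 0, 4.7], [0, 0, 5]]' --xyz '[[-0.6, 0.1, 0], [-1.1, 0.2, 0], [-1.5, 0.2, 0], [-1.7, 0.2, 0], [-1.9, 0.2, 0], [-2.2, 0.2, 0], [-2.4, 0.2, 0], [-2.5, 0.2, 0]]' --jaw '[0, 0, 0, 0, 0, 0, 0, 0]'

```text
time_s: 5.25
eef_pos: [0.5576, 0.1267, 0.0953]
eef_rot: [0.0, 0.803, 0.597, 0.0]
wrist_force: [0.2, -0.4, 0.9]
opening: 0.0
grasp_force: 0.0
```

```bash
python3 look.py pics/c2.png; python3 -c "
from h import *
o=ctrl.get_obs()
for th in (-20,-25,-30,-35,-40,-43,-45,-47): print(th,*rel(*push(th,.018),o))"
```

```text
5.25 [0.55758349 0.12668222 0.09530326] [ 0.24827004 -0.38769664  0.89855446]
-20 [-0.28  0.12  0.03] [0.   0.   0.55]
-25 [-0.69  0.23  0.03] [0.   0.   1.38]
-30 [-1.12  0.31  0.03] [0.   0.   2.21]
-35 [-1.54  0.35  0.03] [0.   0.   3.05]
-40 [-1.98  0.36  0.03] [0.   0.   3.88]
-43 [-2.23  0.34  0.03] [0.   0.   4.38]
-45 [-2.41  0.32  0.03] [0.   0.   4.71]
-47 [-2.58  0.3   0.03] [0.   0.   5.05]
```

View pics/c2.png

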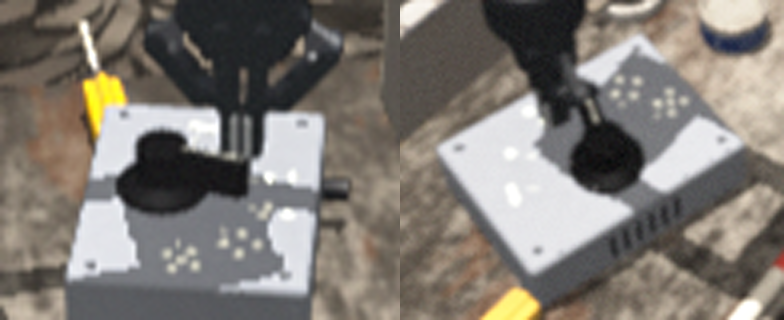

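The lever's white line runs from (190,152) to (245,160) in the side crop. That may be short of three, so I'll measure it.

```bash
python3 -c "
from h import *
for p in((190,152),(245,160)):
    v=ray('side',(270+p[0]/4,170+p[1]/4),.093)[:2]-HUB;print(v,np.degrees(np.arctan2(v[1],v[0])))
for p in((185,142),(245,137)):
    v=ray('side',(270+p[0]/4,170+p[1]/4),.093)[:2]-HUB;print(v,np.degrees(np.arctan2(v[1],v[0])))
"
```

```text
[ 0.01649801 -0.00937998] -29.620499566388087
[ 0.04900377 -0.02379325] -25.898384540744356
[0.01517833 0.0022898 ] 8.578957374404531
[0.05359438 0.00174875] 1.8688559515923628
```

It measures -26° to -30°, so the lever is at three dots (the previous picture measured +2°, two dots). Now the last click, with the finger stopping just past half-way.

Request:
send_rows --dr '[[0, 0, 1.4], [0, 0, 2.2], [0, 0, 3], [0, 0, 3.5], [0, 0, 3.9], [0, 0, 4.4], [0, 0, 4.7], [0, 0, 5]]' --xyz '[[-0.7, 0.2, 0], [-1.1, 0.3, 0], [-1.5, 0.3, 0], [-1.8, 0.3, 0], [-2, 0.3, 0], [-2.2, 0.3, 0], [-2.4, 0.3, 0], [-2.6, 0.3, 0]]' --jaw '[0, 0, 0, 0, 0, 0, 0, 0]'

```text
time_s: 6.35
eef_pos: [0.5528, 0.1008, 0.0953]
eef_rot: [0.0, 0.93, 0.369, -0.0]
wrist_force: [-0.5, -0.0, 0.5]
opening: -0.001
grasp_force: 0.0
```

```bash
python3 look.py pics/c3.png; python3 -c "
from h import *
o=ctrl.get_obs()
print(rel(*push(-47,.035),o),rel(*push(-47,.035,z=.17),o))
print(rel([.5715,-.297,.17],43,o))"
```

```text
6.35 [0.55282863 0.10082492 0.09526912] [-0.47536166 -0.04260029  0.45951718]
(array([ 1.74, -0.01,  0.03]), array([0.  , 0.  , 0.05])) (array([ 1.74, -0.01, -7.47]), array([0.  , 0.  , 0.05]))
(array([-25.91,  30.23,  -7.46]), array([0.  , 0.  , 0.05]))
```

View pics/c3.png

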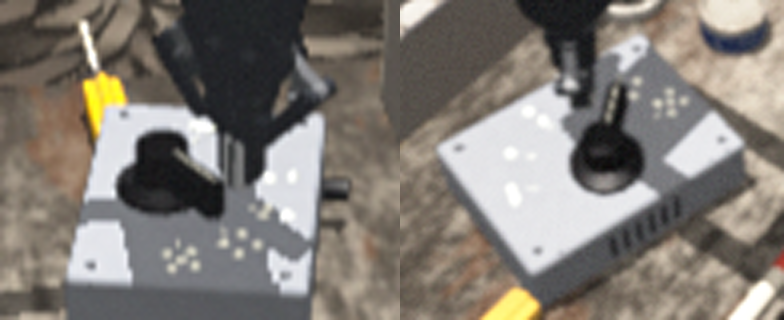

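The lever now points at the four-dot mark (side crop, line (175,150) to (222,185)) with no contact force. I'll back off and lift.

Request:
send_rows --dr '[[0, 0, 0], [0, 0, 0], [0, 0, 0], [0, 0, 0], [0, 0, 0], [0, 0, 0], [0, 0, 0], [0, 0, 0]]' --xyz '[[1, 0, 0], [1.8, 0, 0], [1.8, 0, -1.5], [1.8, 0, -4], [1.8, 0, -7.5], [1.8, 0, -10.5], [1.8, 0, -10.5], [1.8, 0, -10.5]]' --jaw '[0, 0, 0, 0, 0, 0, 0, 0]'

```text
time_s: 7.45
eef_pos: [0.5656, 0.1134, 0.2]
eef_rot: [-0.0, 0.929, 0.369, -0.0]
wrist_force: [-0.9, -0.0, -0.2]
opening: 0.001
grasp_force: 0.0
```

```bash
python3 look.py pics/c4.png; python3 -c "
from h import *
print(rel([.5715,-.297,.15],43))
for p in((175,150),(222,185)):
    v=ray('side',(270+p[0]/4,170+p[1]/4),.093)[:2]-HUB;print(np.degrees(np.arctan2(v[1],v[0])))"
```

```text
7.45 [0.56560745 0.11342017 0.20001621] [-0.85106614 -0.01050751 -0.18286553]
(array([-27.69,  30.3 ,   4.89]), array([-0.02,  0.02,  0.06]))
-36.707378565470876
-58.109566853230824
```

View pics/c4.png

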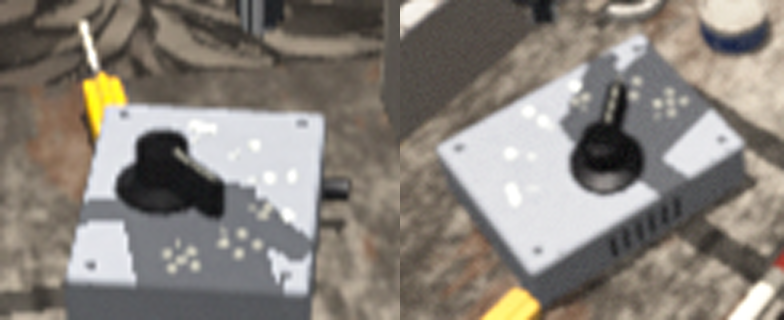

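The lever rests at -58°, which is four dots. Moving above the start button.

Request:
send_rows --dr '[[0, 0, 0], [0, 0, 0], [0, 0, 0], [0, 0, 0], [0, 0, 0], [0, 0, 0], [0, 0, 0], [0, 0, 0]]' --xyz '[[-3, 3.3, 0], [-7, 7.6, 0], [-11, 12, 0], [-15.5, 17, 0], [-20, 22, 1], [-24, 26.3, 3], [-27.7, 30.3, 4.9], [-27.7, 30.3, 4.9]]' --jaw '[0, 0, 0, 0, 0, 0, 0, 0]'

```text
time_s: 8.55
eef_pos: [0.5701, -0.3002, 0.1476]
eef_rot: [-0.002, 0.93, 0.367, -0.002]
wrist_force: [-0.1, 0.7, -0.2]
opening: -0.0
grasp_force: 0.0
```

Run:
```python
from h import *
import cv2
a=ctrl.camera('wrist');cv2.imwrite('pics/w2.png',a[:,:,::-1]);c=ctrl.calibration('wrist')
o=ctrl.get_obs();print(o['time_s'],o['eef_pos'],o['wrist_force'])
T=np.linalg.inv(c['world_from_camera'])
for p in([.5715,-.297,.063],[.4945,-.273,.069],[*o['eef_pos'][:2],o['eef_pos'][2]-.019]):
    v=(T@[*p,1])[:3]*[1,-1,-1];v=c['camera_matrix']@v;print(v[:2]/v[2])
print(rel([.5715,-.297,.084],43))
```

```text
8.6 [ 0.57066557 -0.29871568  0.14835704] [-0.15172188  0.43046871  0.07368915]
[319.18672418 252.13032114]
[212.59557261 312.36120284]
[319.6486111  299.87606325]
(array([ 0.18, -0.04,  6.44]), array([-0.04,  0.01,  0.02]))
```

View pics/w2.png

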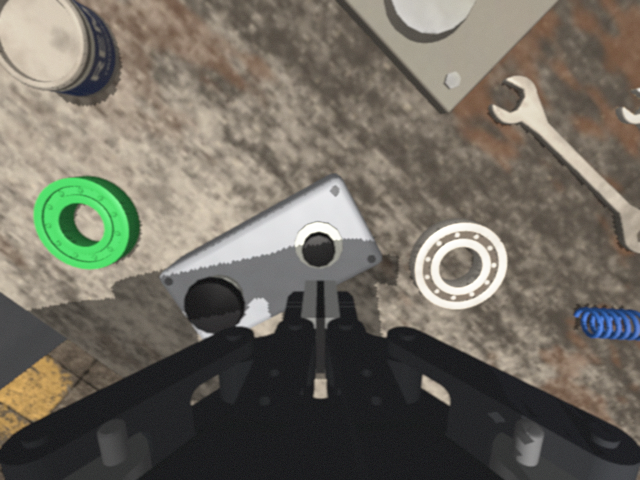

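The wrist view shows the start button at (319,247) and the mushroom well clear at (214,305). The start button is about 2–3 mm from the prediction along tool +x, so I'll add that and descend.

Request:
send_rows --dr '[[0, 0, 0], [0, 0, 0], [0, 0, 0], [0, 0, 0], [0, 0, 0], [0, 0, 0], [0, 0, 0], [0, 0, 0]]' --xyz '[[0.4, 0, 1.5], [0.4, 0, 3], [0.4, 0, 4.5], [0.4, 0, 5.5], [0.4, 0, 6.2], [0.4, 0, 6.6], [0.4, 0, 6.9], [0.4, 0, 6.9]]' --jaw '[0, 0, 0, 0, 0, 0, 0, 0]'

```text
time_s: 9.6
eef_pos: [0.5755, -0.2945, 0.0825]
eef_rot: [0.0, 0.929, 0.369, 0.0]
wrist_force: [0.5, 0.8, 1.0]
opening: -0.001
grasp_force: 0.0
```

Request:
send_rows --dr '[[0, 0, 0], [0, 0, 0], [0, 0, 0], [0, 0, 0], [0, 0, 0], [0, 0, 0], [0, 0, 0], [0, 0, 0]]' --xyz '[[-0.2, 0, 0], [-0.2, 0, 0.2], [-0.2, 0, 0.3], [-0.2, 0, 0.4], [-0.2, 0, 0.5], [-0.2, 0, 0.6], [-0.2, 0, 0.6], [-0.2, 0, 0.6]]' --jaw '[0, 0, 0, 0, 0, 0, 0, 0]'

```text
time_s: 10.6
eef_pos: [0.574, -0.2961, 0.0765]
eef_rot: [0.0, 0.929, 0.369, 0.0]
wrist_force: [-1.8, -2.8, 4.7]
opening: -0.003
grasp_force: 2.2
```

Request:
send_rows --dr '[[0, 0, 0], [0, 0, 0], [0, 0, 0], [0, 0, 0], [0, 0, 0], [0, 0, 0], [0, 0, 0], [0, 0, 0]]' --xyz '[[0, 0, 0.1], [0, 0, 0.1], [0, 0, 0.15], [0, 0, 0.15], [0, 0, 0.2], [0, 0, 0.2], [0, 0, 0.2], [0, 0, 0.2]]' --jaw '[0, 0, 0, 0, 0, 0, 0, 0]'

```text
time_s: 11.6
eef_pos: [0.5741, -0.2962, 0.0759]
eef_rot: [0.0, 0.929, 0.369, 0.0]
wrist_force: [-6.4, -1.2, 13.8]
opening: 0.003
grasp_force: 6.9
```

The force rose to 14 N while z barely changed, so the button is bottomed out. Releasing it and retreating.

Request:
send_rows --dr '[[0, 0, 0], [0, 0, 0], [0, 0, 0], [0, 0, 0], [0, 0, 0], [0, 0, 0], [0, 0, 0], [0, 0, 0]]' --xyz '[[0, 0, -0.5], [0, 0, -1.5], [0, 0, -4], [0, 0, -8], [0, 0, -13], [0, 0, -16], [0, 0, -16], [0, 0, -16]]' --jaw '[0, 0, 0, 0, 0, 0, 0, 0]'

```text
time_s: 12.6
eef_pos: [0.5732, -0.2948, 0.2326]
eef_rot: [-0.001, 0.929, 0.369, -0.001]
wrist_force: [-0.4, -0.2, -1.1]
opening: -0.001
grasp_force: 0.0
```

Run:
```python
from h import *
import cv2
o=ctrl.get_obs();print(o['time_s'],o['eef_pos'],o['wrist_force'])
a=ctrl.camera('side')[170:250,270:370].astype(int);b=cv2.imread('pics/c4.png')
s=cv2.resize(a.astype(np.uint8)[:,:,::-1],(400,320),interpolation=2)
print(cv2.absdiff(s,b[:,:400])[100:240,100:240].mean())
```

```text
12.6 [ 0.57324443 -0.29476427  0.23260032] [-0.41762465 -0.16644314 -1.12011419]
26.354642857142856
```

```bash
python3 look.py pics/c5.png
```

```text
12.65 [ 0.57299935 -0.29468362  0.23197411] [-0.45932387 -0.78396772 -0.52636741]
```

View pics/c5.png

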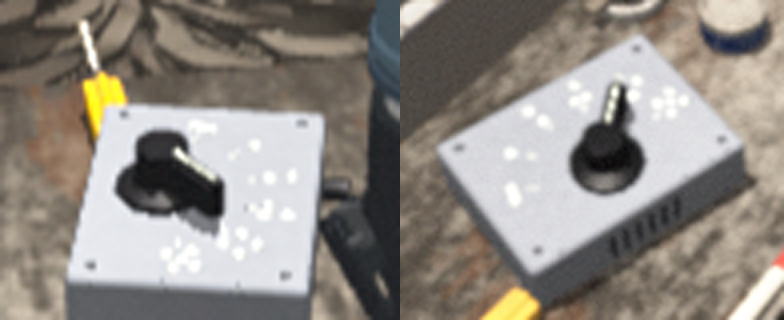

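The lever is still at four dots; only the shadow changed. Handing in.

```bash
python3 -c "
from bench import ctrl
print(ctrl.hand_in())"
```

```text
the job is handed in; nothing more can be done
None
```

The selector was pushed click by click from one dot to four and rests there; the start button was then pressed fully down and released, and the job was handed in at about 12.7 s (no verdict was returned).

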